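Close the shaker on the pull-out tray and uncap it for pouring

ROBOT

A 6-joint arm with a two-finger parallel gripper is mounted at the origin on a cart in front of the work surface, level with it; the furniture and walls round the work are solid. World frame = base frame: x ahead of the robot, y to its left, z up, the work surface at z = 0. Lengths are in m, angles in rad, forces in N, time in s.
With the tool pointing down it reaches from about 0.25 to 0.725 m from the base axis. Payload 4 kg.
Tool frame: the origin (TCP) lies midway between the tips of the shut fingers; the grasp point (between the pads) lies 19 mm behind it; z points along the fingers, y is the line along which they close (so a half turn about z gives the same grasp; the last joint's range is limited). The gripper opens to 85 mm and grips with 20 to 120 N. Pads are 22 mm wide; open, the fingers measure 114 mm over their backs; the gripper's body (76 mm by 85 mm) begins 54 mm behind the grasp point. The pads swing forward as they close: fully open they stand 13 mm farther back than shut.
Start: joints at [-1.102, 0.241, 0.005, 1.335, 0, 1.571], TCP at [0.226, -0.446, 0.205] pointing down, gripper open.
Joint ranges: [-2.72, 2.72], [-1.05, 1.87], [-1.09, 1.28], [-1.99, 2.15], [-1.42, 1.44], [-3.14, 3.14]. Speed limits (rad/s): [2.79, 2.79, 3.14, 3.14, 3.14, 3.14].

INTERFACE

Orientations are given as a unit quaternion [x, y, z, w].
In Python, from workcell import get_obs, camera, job_done, silhouettes gives the robot as it stands. The module is installed in compiled form; this text tells all that it offers.
- The arm moves only by the tool drive_tool, never from a script. Its argument "increments" is a list of rows, each a list of 3 entries, a list of its own where there are three numbers: the shift along the world's x, y, z in mm, then the turn, a rotation vector about the world's x, y, z in degrees, then the opening, from 0 (shut) to 1 (fully open). A call has 1 to 8 rows; each row shifts and turns the commanded pose from where the row before left it; what a row does not reach is not made up. A row lasts 1/12 s, in which the tool goes at most 41.7 mm and 7.16 degrees, less where a joint would pass 70% of its speed; a pose out of reach is approached as far as the arm can. A call is refused whole if a number of a shift passes 41.7 or a number of a turn 7.16, either way. A call with a gripper value outside its range is refused whole. The fingers move at their own pace and stop on an object; the grip force is fixed at half the most. Time passes only in rows, so rows that do not move let the fingers close. It gives the time, the measured TCP pose, the force, the opening and the grip force at its end, in the units of the state.
- get_obs(): the state, without advancing time (a new reading comes with each control period).
- camera(name): name is "scene" or "side" or "wrist"; returns a dict with "image" (384x512x3 uint8, red, green, blue), "K" (3x3 intrinsics, pixels), "view" (4x4, takes a point from world to camera coordinates). Camera axes: x right, y down, z forward; pixel columns grow to the right and rows downward; lengths in m; the calibration is good to about 2 mm. A picture is of the moment at which its call begins. There is no depth.
- job_done(): hands the job in; it is judged then, once.
Trained networks look in a picture, given as the dict that the camera call returned (one of the last four; its "shot" number tells which), for a name from the list of things; names that differ only in an ending like _2 or _b are one class to them, and where a whole thing is asked for, a point or a joint stands for the part that bears it (a point fixed in the world has none). Each returns a list of dicts, best first, with "conf" (0 to 1); they miss things now and then, are a little off and sometimes report something else, mostly with a low value. They report only what shows in the picture. A call takes as long as a camera call. They do not tell look-alikes from the thing itself.
- silhouettes(query, picture): "region" (384x512 bool, what is visible of it) and "bbox" ([left, top, right, bottom] in pixels, round what is visible of it).
The state is a dict: "clock": time; "joint_pos": joint angles; "joint_vel": joint speeds; "tau": joint torques, N m; "eef_pos": TCP position; "tool_rot": TCP orientation; "ft_force": force on the tool from outside, world axes, zero at the start; "ft_torque": the same for the moment, N m; "grip_width": finger opening in m; "grasp_force": force on a finger pad.
Only numpy, scipy, OpenCV 4.12 (cv2) and the standard library are available. Lean on these libraries where they do the work, as an engineer would, in place of code of your own. Each camera call takes 0.05 s, during which the arm holds its last target. There are 200 camera calls.

TASK

Pull the drinks tray all the way out from under the wall cabinet. Then pick up the shaker's strainer lid with its copper cap still on it, lower both together gently onto the shaker tin until the strainer lid is fully seated in the mouth, and let go. Finally lift the cap alone off the strainer lid, leaving the strainer lid seated undisturbed and the tin standing on the tray, and finish while still holding the cap in the gripper at least 5 cm clear above the strainer lid; keep the small jar on the tray, the drinks can and the tumbler upright and in place.

Things in the scene. Friction and masses are not known exactly. Their poses are not given: they have to be found in the camera images.
- tray_base: Fixed flat steel base with aluminium runners, 260 x 250 x 11 mm, under the wooden pull-out drinks tray; origin at the centre of its underside on the worktop, z up. The tray slides out along its -x axis (towards the robot, up to 0.15 rad askew). The tray is 270 mm (along the slide) x 310 mm, its floor 22 mm, its side and back rims 34 mm, its front rim 28 mm above the worktop.
- tray (a joint): How far the drinks tray is pulled out along tray_base's -x, in m: 0 fully in (centred over its base), 0.15 fully out, a hard stop. Starts at 0 to 0.03. The runners are stiff: about 3 N plus 8 N per m/s; it stays where it is left. What stands on it rides along. The cabinet over its stored place is 0.35 m above the worktop.
- tray_handle (a point): Middle of the dark bow handle on the tray's front rim: a round bar 10 mm thick, parallel to tray_base's y and straight for 100 mm, its centre 58 mm above the worktop and 30 mm above the front rim, free on both sides, to be pinched across from above.
- tin: Steel shaker tin, open at the top, standing loose on the tray: 100 mm tall, outside 58 mm wide at the foot and 72 mm at the mouth, mouth 67 mm wide inside, wall 2.5 mm, 0.3 kg. Origin at the centre of its underside, z up.
- tin_rim (a point): Centre of the tin's mouth, level with its rim, 100 mm above the tin's origin.
- strainer_lid: Steel strainer lid (inner lid), round, standing loose on the tray with the copper cap on it; 0.14 kg, 62 mm tall without cap. Origin at the centre of its underside, z up. Straight waist 60 mm wide, 15 to 38 mm above the origin, to hold it by; then a shoulder narrowing to 47 mm at 45 mm, and a perforated neck 32 mm wide, 17 mm tall under the cap. Held by the waist it carries the cap along.
- lid_seat (a point): Centre of the underside of the strainer lid's rim bead (72 mm wide, 3 mm thick), 12 mm above its origin: lies at tin_rim when the lid is fully seated. Below it is a tapered plug, 12 mm deep, 53 mm wide at the bottom and 63 mm at the top, that goes into the tin's mouth.
- cap_seat (a point): Centre of the strainer lid's flat shoulder at the foot of its neck, 45 mm above the lid's origin: the cap's lower edge rests here.
- cap: Copper-coloured cap (the shaker's outer lid): a cup upside down over the strainer lid's neck, 44 mm wide outside, 37 mm inside, 25 mm tall (27 mm with its slightly domed top), 0.045 kg, loose. Origin at the centre of its open lower edge, z up. It must rise 20 mm to come clear of the neck.
- jar: Small glass jar with a red screw lid, 70 mm wide, 50 mm tall, standing loose at the back of the tray, behind and between tin and strainer lid; origin at the centre of its underside, z up. It rides with the tray.
- soda: Green drinks can, 66 mm wide, 115 mm tall, standing loose on the worktop to the right of the tray; origin at the centre of its underside, z up.
- glass: Clear tumbler, 80 mm wide, 91 mm tall, standing loose on the worktop to the left of the tray; origin at the centre of its underside, z up.
There are look-alikes about, which are no part of the job. What is shaped like the strainer_lid but turquoise or yellow is not meant.

How it is judged:
On the way, in this order (a step that is already met when the one before it is completed fails the run):
1. the tray is pulled all the way out (value of joint tray above 0.138 m), for 0.2 s.
2. the strainer lid, cap still on it, is fully seated in the tin's mouth and let go (distance between lid_seat and tin_rim below 0.004 m and angle between the z axis of strainer_lid and the z axis of tin, either way round below 0.06 rad and distance between cap and cap_seat below 0.006 m and contact force between the fingers and strainer_lid below 0.2 N), for 0.2 s.
At the end, for the whole second after the job is handed in: Tray out past 130 mm; lid seated (4 mm, 0.06 rad) in the tin, not touched by the fingers; tin upright (0.08 rad) on the tray; cap at rest in the grip, 45 mm or more above the shoulder, on nothing else; jar upright on the tray, can and tumbler within 25 mm of their start (value of joint tray above 0.13 m and distance between lid_seat and tin_rim below 0.004 m and angle between the z axis of strainer_lid and the z axis of tin, either way round below 0.06 rad and angle between tin's own z axis and vertical below 0.08 rad and height (world z) of tin between 0.018 and 0.028 m and contact force between the fingers and cap above 1 N and z of cap in the frame of cap_seat above 0.045 m and contact force between cap and strainer_lid below 0.05 N and contact force between cap and tin below 0.05 N and contact force between cap and tray_base below 0.05 N and contact force between the fingers and strainer_lid below 0.2 N and linear speed of cap below 0.03 m/s and angle between jar's own z axis and vertical below 0.15 rad and height (world z) of jar above 0.015 m and distance of each of soda, glass from where it was at the start of the episode below 0.025 m); the arm keeps its last pose, push and grip.
It fails at once if the cap comes off the strainer lid while that is not seated in the tin (cap taken off first, or the lid lifted or shifted with or after the cap) (distance between cap and cap_seat above 0.01 m and not (distance between lid_seat and tin_rim below 0.004 m and angle between the z axis of strainer_lid and the z axis of tin, either way round below 0.06 rad)).
It fails at once if the strainer lid is dropped or slammed onto the tin (faster than 0.25 m/s within 30 mm of its seat) (distance between lid_seat and tin_rim below 0.03 m and linear speed of strainer_lid above 0.25 m/s).
It fails at once if the lid is forced into the tin (over 60 N between them) (contact force between strainer_lid and tin above 60 N).
It fails at once if the tin is tipped or lifted off the tray (angle between tin's own z axis and vertical above 0.25 rad or height (world z) of tin above 0.04 m).
It fails at once if jar, can or tumbler tipped over, or can or tumbler pushed aside (angle between any of glass, soda, jar's own z axis and vertical above 0.4 rad or distance of any of soda, glass from where it was at the start of the episode above 0.04 m).
It also fails if it takes over 67 s, if anything falls off the work surface, if the arm or the gripper's body presses on something with over 40 N, if the wrist force passes 120 N, or if a joint passes its speed limit or range.

## Working session

There is one attempt and no reset: what is moved stays moved. The work goes in short steps, Python scripts to look and compute and a tool call to move; the robot and the scene stay as the last step left them, time stands still between calls to the robot, and variables do not carry over. Pictures are saved under pics/ and viewed, at most 10 in all, crops included, and the job is handed in when it is done.

Besides the shell and the picture viewer there is one more tool, called after "Call:" as name(argument=value, ...) on one line, values as JSON. drive_tool: Moves the arm, as the interface text tells. Its arguments: {"type":"object","properties":{"increments":{"type":"array"}},"required":["increments"]}

```bash
mkdir -p pics; cat > h.py <<'E'
import numpy as np, cv2
from workcell import *
def tri(obs):
    # obs: list of (pic, (u,v)) -> point, residual
    A=[]
    for p,(u,v) in obs:
        P=p["K"]@p["view"][:3]
        A+= [u*P[2]-P[0], v*P[2]-P[1]]
    A=np.array(A); s=np.linalg.lstsq(A[:,:3],-A[:,3],rcond=None)[0]
    return s
def proj(p,X):
    c=p["view"][:3,:3]@np.array(X)+p["view"][:3,3]; q=p["K"]@c; return q[:2]/q[2]
def onplane(p,uv,z):
    R=p["view"][:3,:3];t=p["view"][:3,3];o=-R.T@t
    d=R.T@np.linalg.inv(p["K"])@np.array([uv[0],uv[1],1.]);return o+d*(z-o[2])/d[2]
def save(p,n): cv2.imwrite("pics/"+n,p["image"][:,:,::-1])
E
python3 - <<'E'
from h import *
o=get_obs();print({k:np.round(v,3) for k,v in o.items()})
ims=[]
for n in ["scene","side","wrist"]:
    p=camera(n); ims.append(p["image"])
    print(n,"cam at",np.round(-p["view"][:3,:3].T@p["view"][:3,3],3), np.round(p["view"][:3,:3],2).tolist(), p["K"][0,0])
    for q in ["tray_handle","tin","strainer_lid","cap","jar","soda","glass"]:
        for r in silhouettes(q,p)[:3]:
            print(n,q,round(r["conf"],2),np.round(r["bbox"]).tolist(),r["region"].sum())
for i,n in enumerate(["scene","side","wrist"]): cv2.imwrite(f"pics/a_{n}.png",ims[i][:,:,::-1])
cv2.imwrite("pics/a.png",cv2.resize(np.hstack(ims[:2]),(800,300))[:,:,::-1])
E
```

```text
{'clock': np.float64(0.0), 'joint_pos': array([-1.102,  0.241,  0.004,  1.335, -0.   ,  1.571]), 'joint_vel': array([ 0.   ,  0.   , -0.002, -0.   ,  0.001, -0.001]), 'tau': array([-1.0000e-03, -3.7232e+01,  2.5241e+01,  1.7000e-02, -0.0000e+00,
       -0.0000e+00]), 'eef_pos': array([ 0.226, -0.445,  0.204]), 'tool_rot': array([ 0.973,  0.232, -0.   , -0.001]), 'ft_force': array([-0.185,  0.576, -0.205]), 'ft_torque': array([-0.017,  0.014,  0.046]), 'grasp_force': np.float64(0.0), 'grip_width': np.float64(0.085)}
scene cam at [-0.139 -1.074  0.865] [[0.83, -0.56, -0.02], [-0.29, -0.4, -0.87], [0.48, 0.72, -0.5]] 474.80341509532457
scene tray_handle 0.72 [250.0, 178.0, 334.0, 242.0] 2478
scene tin 0.83 [250.0, 166.0, 267.0, 203.0] 530
scene strainer_lid 0.78 [302.0, 241.0, 327.0, 265.0] 453
scene strainer_lid 0.68 [275.0, 205.0, 295.0, 222.0] 268
scene strainer_lid 0.57 [255.0, 265.0, 275.0, 281.0] 131
scene cap 0.7 [281.0, 196.0, 295.0, 211.0] 134
scene jar 0.9 [284.0, 180.0, 305.0, 204.0] 318
scene soda 0.9 [285.0, 278.0, 313.0, 328.0] 1306
scene glass 0.69 [159.0, 158.0, 181.0, 191.0] 603
side cam at [0.046 0.88  0.767] [[-0.86, -0.51, -0.02], [-0.26, 0.47, -0.84], [0.44, -0.72, -0.54]] 384.6283343856155
side tray_handle 0.64 [211.0, 175.0, 291.0, 249.0] 2621
side tray_handle 0.61 [235.0, 187.0, 257.0, 203.0] 214
side tin 0.92 [210.0, 188.0, 230.0, 228.0] 706
side strainer_lid 0.65 [314.0, 177.0, 338.0, 200.0] 308
side strainer_lid 0.53 [276.0, 163.0, 293.0, 184.0] 254
side strainer_lid 0.48 [237.0, 187.0, 261.0, 204.0] 218
side jar 0.39 [208.0, 184.0, 219.0, 189.0] 47
side soda 0.88 [341.0, 143.0, 361.0, 179.0] 544
side glass 0.54 [223.0, 286.0, 226.0, 308.0] 51
wrist cam at [ 0.292 -0.413  0.374] [[0.45, -0.89, -0.0], [-0.85, -0.43, 0.29], [-0.26, -0.13, -0.96]] 322.91497295658615
```

View pics/a_scene.png

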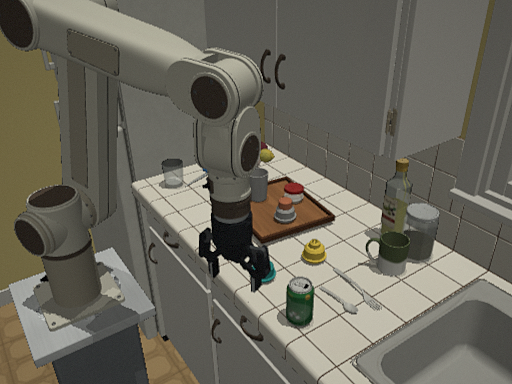

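View pics/a_side.png

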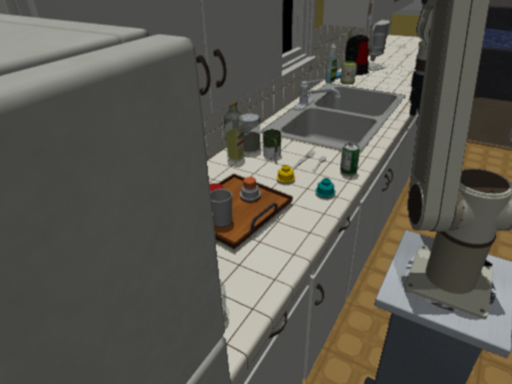

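The scene view shows the arm in front of the tray. The real lid, with its copper cap, is at (285,212) on the tray and the tin at (258,185). In the side view the handle is at (264,213), the lid at (249,192) and the tin at (220,208). The turquoise and yellow shapes are decoys.

```bash
python3 - <<'E'
from h import *
s=camera("scene");d=camera("side")
def c(b):return ((b[0]+b[2])/2,(b[1]+b[3])/2)
print("tin",tri([(s,c((250,166,267,203))),(d,c((210,188,230,228)))]))
print("lid",tri([(s,c((275,196,295,222))),(d,c((238,177,261,204)))]))
print("soda",tri([(s,c((285,278,313,328))),(d,c((341,143,361,179)))]))
print("handle ends z=.058",onplane(d,(253,222),.058),onplane(d,(277,207),.058))
print("yellow",onplane(s,(314,252),.03),"turq",onplane(d,(326,187),.03))
print("corners side",[np.round(onplane(d,q,.03),3) for q in [(292,200),(234,243)]])
print("glass",onplane(s,(172,175),.045))
E
```

```text
tin [0.66095456 0.11055259 0.07212602]
lid [ 0.6539937  -0.04690717  0.0528461 ]
soda [ 0.42074447 -0.40919315  0.05325378]
handle ends z=.058 [0.54134072 0.10739819 0.058     ] [0.5152241  0.00438527 0.058     ]
yellow [ 0.60759527 -0.25005978  0.03      ] turq [ 0.44019863 -0.22119513  0.03      ]
corners side [array([ 0.509, -0.09 ,  0.03 ]), array([0.557, 0.189, 0.03 ])]
glass [0.47125418 0.40188657 0.045     ]
```

Call:
drive_tool(increments=[[[15, 34, 8], [0, 0, 3.9], 1], [[15, 34, 8], [0, 0, 3.9], 1], [[15, 34, 8], [0, 0, 3.9], 1], [[15, 34, 8], [0, 0, 3.9], 1], [[15, 34, 8], [0, 0, 3.9], 1], [[15, 34, 8], [0, 0, 3.9], 1], [[15, 34, 8], [0, 0, 3.9], 1], [[15, 34, 0], [0, 0, 3.9], 1]])

```text
clock: 1.97
eef_pos: [0.347, -0.1728, 0.2625]
tool_rot: [0.874, 0.486, 0.001, 0.002]
ft_force: [0.3, -0.9, 0.6]
grip_width: 0.0858
grasp_force: 0.0
```

Call:
drive_tool(increments=[[[15, 34, 0], [0, 0, 3.9], 1], [[15, 34, 0], [0, 0, 3.9], 1], [[15, 34, 0], [0, 0, 3.9], 1], [[15, 34, 0], [0, 0, 3.9], 1], [[15, 34, 0], [0, 0, 3.9], 1], [[15, 34, 0], [0, 0, 3.9], 1], [[0, 0, 0], [0, 0, 0], 1]])

```text
clock: 2.55
eef_pos: [0.438, 0.0352, 0.2604]
tool_rot: [0.755, 0.656, 0.001, -0.001]
ft_force: [0.4, -0.3, -0.6]
grip_width: 0.0858
grasp_force: 0.0
```

```bash
python3 - <<'E'
from h import *
import pickle
for n in ["wrist","scene","side"]:
    p=camera(n); pickle.dump(p,open(f"b_{n}.pkl","wb"))
    if n=="wrist": save(p,"b_wrist.png")
    for q in ["tray_handle","tin","strainer_lid","cap","jar"]:
        for r in silhouettes(q,p)[:2]:
            print(n,q,round(r["conf"],2),np.round(r["bbox"]).tolist(),r["region"].sum())
E
```

```text
wrist tray_handle 0.73 [325.0, 2.0, 512.0, 256.0] 33849
wrist tray_handle 0.18 [402.0, 11.0, 512.0, 102.0] 7238
wrist tin 0.96 [400.0, 14.0, 512.0, 100.0] 7299
wrist strainer_lid 0.84 [257.0, 301.0, 304.0, 345.0] 1769
wrist strainer_lid 0.57 [398.0, 172.0, 460.0, 231.0] 1656
wrist cap 0.74 [422.0, 189.0, 471.0, 233.0] 1494
wrist cap 0.32 [400.0, 170.0, 459.0, 230.0] 1714
wrist jar 0.64 [482.0, 101.0, 512.0, 160.0] 1469
wrist jar 0.38 [404.0, 14.0, 511.0, 100.0] 7131
scene tray_handle 0.7 [221.0, 175.0, 335.0, 244.0] 3417
scene tin 0.56 [247.0, 168.0, 269.0, 203.0] 595
scene strainer_lid 0.92 [249.0, 260.0, 273.0, 286.0] 487
scene strainer_lid 0.65 [303.0, 241.0, 327.0, 262.0] 447
scene cap 0.66 [280.0, 200.0, 295.0, 210.0] 149
scene jar 0.81 [286.0, 183.0, 305.0, 204.0] 321
side tray_handle 0.69 [211.0, 174.0, 292.0, 251.0] 2719
side tin 0.68 [211.0, 188.0, 232.0, 227.0] 742
side strainer_lid 0.77 [235.0, 185.0, 258.0, 206.0] 227
side strainer_lid 0.73 [277.0, 164.0, 293.0, 184.0] 258
side cap 0.53 [242.0, 176.0, 256.0, 192.0] 144
```

View pics/b_wrist.png

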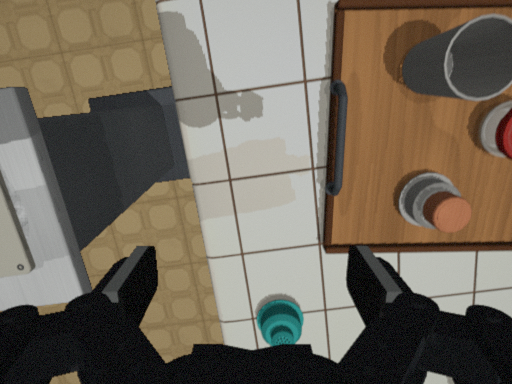

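The wrist view shows the dark bow handle bar from about (343,95) to (338,182). The front rim's outer edge runs from (338,5) to (324,246). The tin mouth is at (481,58), the cap at (447,211).

```bash
python3 - <<'E'
from h import *
import pickle
p,s,d=[pickle.load(open(f"b_{n}.pkl","rb")) for n in ["wrist","scene","side"]]
g=cv2.cvtColor(p["image"],cv2.COLOR_RGB2GRAY)
for v in (95,110,125,140,155,170,180): print(v,g[v,322:356].tolist())
print("rim",onplane(p,(338,5),.028),onplane(p,(324,246),.028))
print("tri handle", tri([(p,(341,138)),(d,(265,214))]), onplane(p,(341,138),.058),proj(s,onplane(p,(341,138),.058)))
print("cap top",onplane(p,(448,211),.022+.07), "tin rim",onplane(p,(481,58),.122))
print("cap tri", tri([(p,(447,211)),(d,(249.5,181)),(s,(287.5,203))]))
# bar edge scan on dark pixels
E
```

```text
95 [144, 141, 142, 141, 126, 119, 119, 97, 45, 22, 24, 28, 29, 32, 47, 40, 33, 35, 36, 44, 61, 57, 61, 61, 60, 91, 109, 112, 112, 107, 110, 109, 110, 109]
110 [142, 140, 143, 138, 122, 119, 113, 63, 17, 15, 31, 25, 32, 45, 50, 45, 36, 47, 54, 62, 70, 68, 75, 62, 66, 105, 112, 112, 109, 109, 109, 108, 108, 108]
125 [139, 143, 140, 132, 119, 118, 74, 32, 28, 26, 28, 32, 30, 44, 43, 40, 50, 53, 63, 67, 72, 72, 68, 67, 105, 113, 115, 115, 112, 111, 108, 106, 107, 109]
140 [141, 143, 141, 122, 111, 87, 39, 7, 25, 28, 34, 39, 50, 47, 41, 47, 55, 61, 70, 74, 64, 71, 68, 101, 112, 114, 119, 111, 114, 109, 111, 107, 108, 106]
155 [141, 141, 135, 119, 102, 46, 20, 18, 17, 24, 29, 50, 48, 42, 43, 54, 62, 63, 70, 73, 67, 68, 100, 112, 117, 119, 116, 112, 110, 106, 104, 105, 105, 111]
170 [140, 123, 114, 111, 60, 22, 26, 26, 35, 32, 32, 44, 38, 48, 49, 57, 65, 76, 73, 68, 69, 100, 108, 110, 114, 114, 111, 107, 106, 106, 102, 108, 104, 110]
180 [119, 116, 115, 87, 47, 18, 25, 22, 28, 28, 44, 40, 33, 50, 58, 63, 74, 74, 69, 69, 85, 107, 112, 114, 110, 111, 108, 106, 106, 107, 105, 107, 110, 112]
rim [0.55729366 0.18821538 0.028     ] [ 0.51953581 -0.10344288  0.028     ]
tri handle [0.54214852 0.04181315 0.04599056] [0.5439367  0.04562596 0.058     ] [239.88379539 206.82684788]
cap top [ 0.64829188 -0.0463164   0.092     ] tin rim [0.65497367 0.10970228 0.122     ]
cap tri [ 0.65681127 -0.05571831  0.08032907]
```

Call:
drive_tool(increments=[[[21, 2, -25], [0, 0, 0], 1], [[21, 2, -25], [0, 0, 0], 1], [[21, 2, -30], [0, 0, 0], 1], [[21, 2, -30], [0, 0, 0], 1], [[21, 2, -30], [0, 0, 0], 1], [[0, 0, -10], [0, 0, 0], 1], [[0, 0, 0], [0, 0, 0], 1]])

```text
clock: 4.03
eef_pos: [0.5384, 0.0399, 0.1065]
tool_rot: [0.758, 0.653, -0.003, -0.003]
ft_force: [-0.7, 0.8, -0.4]
grip_width: 0.0856
grasp_force: 0.0
```

```bash
python3 - <<'E'
from h import *
import pickle
for n in ["wrist"]:
    p=camera(n); save(p,"c_wrist.png"); pickle.dump(p,open("c_wrist.pkl","wb"))
o=get_obs();print(o["eef_pos"],o["tool_rot"])
print(proj(p,[.544,.046,.058]),proj(p,[.544-.005,.006,.058]),proj(p,[.5505,.096,.058]))
E
```

```text
[0.53923134 0.03990037 0.10894729] [ 0.75773057  0.65256275 -0.00201623 -0.00147269]
[257.45777555 191.88336147] [258.50993971 243.8420893 ] [256.3558559  118.91051645]
```

View pics/c_wrist.png

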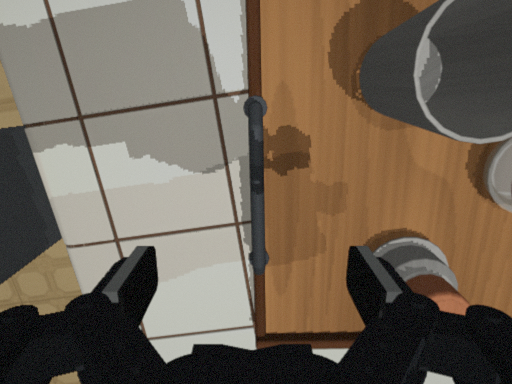

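The bar runs vertically at column 257, where my estimate predicts it, midway between the fingers. Lowering to pinch it.

Call:
drive_tool(increments=[[[2, 2, -25], [0, 0, 0], 1], [[2, 2, -25], [0, 0, 0], 1], [[1, 0, -17], [0, 0, 0], 1], [[0, 0, 0], [0, 0, 0], 1], [[0, 0, 0], [0, 0, 0], 0], [[0, 0, 0], [0, 0, 0], 0], [[0, 0, 0], [0, 0, 0], 0], [[0, 0, 0], [0, 0, 0], 0]])

```text
clock: 4.75
eef_pos: [0.5473, 0.044, 0.0458]
tool_rot: [0.758, 0.652, 0.001, 0.001]
ft_force: [-0.7, 0.1, 0.2]
grip_width: 0.0386
grasp_force: 0.0
```

Call:
drive_tool(increments=[[[0, 0, 0], [0, 0, 0], 0], [[0, 0, 0], [0, 0, 0], 0], [[0, 0, 0], [0, 0, 0], 0]])

```text
clock: 5.0
eef_pos: [0.5461, 0.0439, 0.0441]
tool_rot: [0.758, 0.652, 0.0, 0.0]
ft_force: [0.1, -0.2, 0.8]
grip_width: 0.0005
grasp_force: 0.0
```

```bash
python3 - <<'E'
from h import *
import pickle
a=camera("wrist"); b=camera("side"); pickle.dump((a,b),open("d.pkl","wb"))
im=np.hstack([a["image"][60:360,100:420],cv2.resize(b["image"][150:260,190:310],(327,300),interpolation=cv2.INTER_CUBIC)])
cv2.imwrite("pics/d.png",im[:,:,::-1]); o=get_obs(); print(o["eef_pos"],o["grip_width"],proj(b,o["eef_pos"]),proj(a,o["eef_pos"]))
E
```

```text
[0.54590318 0.04394335 0.04377865] 0.0001438098368989458 [262.39871482 214.33023716] [249.71339807 228.36530615]
```

View pics/d.png

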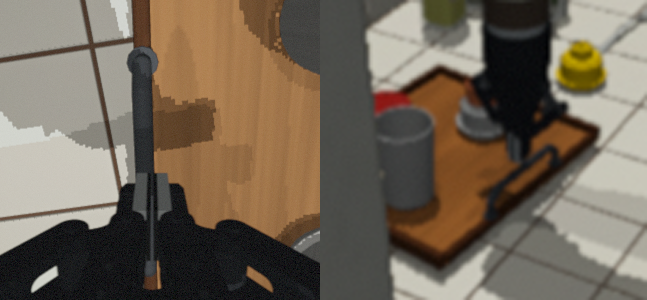

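```bash
python3 - <<'E'
from h import *
import pickle
a,b=pickle.load(open("d.pkl","rb"))
c=camera("scene")
im=np.hstack([cv2.resize(b["image"][180:240,235:295],(400,400),interpolation=cv2.INTER_CUBIC),cv2.resize(c["image"][170:250,200:280],(400,400),interpolation=cv2.INTER_CUBIC)])
cv2.imwrite("pics/e.png",im[:,:,::-1]); 
for z in (.03,.04,.058): print(z,[np.round(proj(b,[x,.044,z]),1).tolist() for x in (.535,.545)],np.round(proj(c,[.545,.044,z]),1))
E
```

```text
0.03 [[265.4, 218.9], [262.7, 217.9]] [240.7 214.2]
0.04 [[265.4, 216.3], [262.7, 215.4]] [240.6 211.6]
0.058 [[265.3, 211.7], [262.6, 210.8]] [240.4 206.9]
```

View pics/e.png

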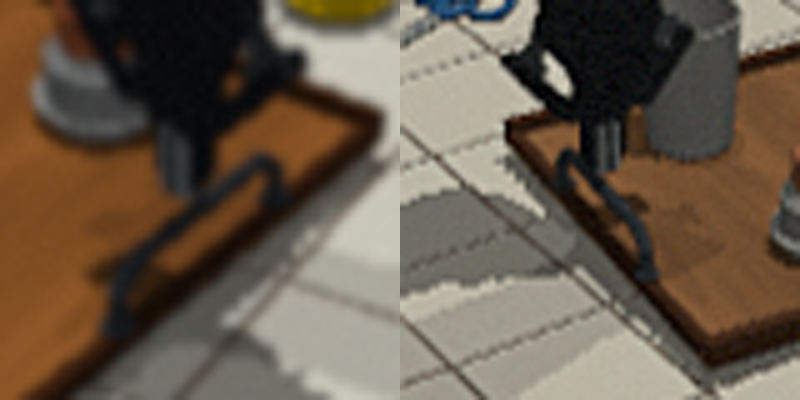

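```bash
python3 - <<'E'
from h import *
b=camera("side");c=camera("scene");a=camera("wrist")
t=tri([(b,(262,209.5)),(c,(241,203.5))]);print("tip",t,proj(b,t),proj(c,t),proj(a,t))
h=tri([(b,(264.2,211.5)),(c,(241,209))]);print("bar",h,proj(b,h),proj(c,h),proj(a,h))
# handle feet/ends
for u,v in [((120,265),(645,245)),((265,160),(565,155)),((118,325),(647,272))]:
    pb=(235+u[0]/6.667,180+u[1]/6.667)
    for w in (((645,245)),((565,155)),((647,272)),((565,182))):
        pc=(200+(w[0]-400)/5,170+w[1]/5); e=tri([(b,pb),(c,pc)]); r=np.abs(np.r_[proj(b,e)-pb,proj(c,e)-pc]).max()
        print(u,w,np.round(e,3),round(r,1))
o=get_obs();print(o["eef_pos"],o["tool_rot"],o["joint_pos"])
E
```

```text
tip [0.54770653 0.04692723 0.0667555 ] [261.29894795 208.71676939] [240.55785356 203.99397604] [252.62402673 241.22265409]
bar [0.54302841 0.03851937 0.05313637] [264.01304611 211.29483942] [240.88100334 209.1308861 ] [246.35858785 245.35354705]
(120, 265) (645, 245) [0.578 0.042 0.003] 1.4
(120, 265) (565, 155) [0.549 0.095 0.055] 0.2
(120, 265) (647, 272) [ 0.578  0.033 -0.009] 3.0
(120, 265) (565, 182) [0.547 0.087 0.043] 2.1
(265, 160) (645, 245) [ 0.536 -0.019  0.048] 0.0
(265, 160) (565, 155) [0.51  0.035 0.094] 1.2
(265, 160) (647, 272) [ 0.535 -0.028  0.037] 1.5
(265, 160) (565, 182) [0.509 0.027 0.083] 0.7
(118, 325) (645, 245) [ 0.581  0.057 -0.013] 1.5
(118, 325) (565, 155) [0.551 0.109 0.04 ] 2.7
(118, 325) (647, 272) [ 0.581  0.048 -0.026] 0.2
(118, 325) (565, 182) [0.549 0.102 0.028] 0.7
[0.54584058 0.04393304 0.04358633] [ 7.57787096e-01  6.52501879e-01 -1.05033342e-04 -6.80157198e-05] [ 8.03222354e-02  4.54533937e-01 -1.28549354e-01  9.87962910e-01
 -1.39822452e-05  1.80015223e+00]
```

The fingers closed to zero above the bar. Two views put the visible tips about 20 mm higher than the reported TCP, at z 0.066, with the bar at 0.053. I'll open, go lower while watching the force, and close again.

Call:
drive_tool(increments=[[[-1, 2, 0], [0, 0, 0], 0.6], [[-2, 2, 0], [0, 0, 0], 0.6], [[0, 0, 0], [0, 0, 0], 0.6], [[0, 0, 0], [0, 0, 0], 0.6], [[0, 0, -8], [0, 0, 0], 0.6], [[0, 0, -8], [0, 0, 0], 0.6], [[0, 0, -7], [0, 0, 0], 0.6], [[0, 0, 0], [0, 0, 0], 0.6]])

```text
clock: 5.97
eef_pos: [0.5411, 0.0477, 0.0184]
tool_rot: [0.758, 0.652, -0.002, -0.001]
ft_force: [-0.1, -1.4, -0.5]
grip_width: 0.0511
grasp_force: 0.0
```

Call:
drive_tool(increments=[[[0, 0, 0], [0, 0, 0], 0], [[0, 0, 0], [0, 0, 0], 0], [[0, 0, 0], [0, 0, 0], 0], [[0, 0, 0], [0, 0, 0], 0], [[0, 0, 0], [0, 0, 0], 0], [[0, 0, 0], [0, 0, 0], 0]])

```text
clock: 6.47
eef_pos: [0.5431, 0.048, 0.0211]
tool_rot: [0.758, 0.653, 0.0, 0.0]
ft_force: [-0.7, -1.6, 1.3]
grip_width: 0.0076
grasp_force: 58.6
```

Call:
drive_tool(increments=[[[-5, 0.7, 0], [0, 0, 0], 0], [[-10, 1.3, 0], [0, 0, 0], 0], [[-15, 2, 0], [0, 0, 0], 0], [[-18, 2.3, 0], [0, 0, 0], 0], [[-18, 2.3, 0], [0, 0, 0], 0], [[-18, 2.3, 0], [0, 0, 0], 0], [[-15, 2, 0], [0, 0, 0], 0], [[-10, 1.3, 0], [0, 0, 0], 0]])

```text
clock: 7.13
eef_pos: [0.4331, 0.0614, 0.0211]
tool_rot: [0.758, 0.652, -0.0, 0.001]
ft_force: [2.8, -3.4, -0.3]
grip_width: 0.0075
grasp_force: 59.8
```

Call:
drive_tool(increments=[[[-6, 0.8, 0], [0, 0, 0], 0], [[-5, 0.6, 0], [0, 0, 0], 0], [[0, 0, 0], [0, 0, 0], 0]])

```text
clock: 7.38
eef_pos: [0.422, 0.0628, 0.0211]
tool_rot: [0.758, 0.652, -0.001, 0.001]
ft_force: [-2.2, -5.0, 6.4]
grip_width: 0.0076
grasp_force: 60.6
```

Call:
drive_tool(increments=[[[-5, 0.7, 0], [0, 0, 0], 0], [[-6, 0.8, 0], [0, 0, 0], 0], [[-5, 0.6, 0], [0, 0, 0], 0], [[0, 0, 0], [0, 0, 0], 0]])

```text
clock: 7.72
eef_pos: [0.4189, 0.0631, 0.0214]
tool_rot: [0.759, 0.652, 0.006, 0.01]
ft_force: [28.0, -11.3, -29.8]
grip_width: 0.0074
grasp_force: 58.7
```

Call:
drive_tool(increments=[[[6, -0.8, 0], [0, 0, 0], 0], [[5, -0.7, 0], [0, 0, 0], 0], [[0, 0, 0], [0, 0, 0], 0], [[0, 0, 0], [0, 0, 0], 0.5], [[0, 0, 0], [0, 0, 0], 0.5], [[0, 0, 0], [0, 0, 0], 0.5], [[0, 0, 0], [0, 0, 0], 0.5]])

```text
clock: 8.3
eef_pos: [0.4175, 0.0646, 0.0205]
tool_rot: [0.758, 0.653, -0.0, -0.001]
ft_force: [0.3, 0.0, 0.5]
grip_width: 0.0426
grasp_force: 0.0
```

Call:
drive_tool(increments=[[[0, 0, 20], [0, 0, 0], 1], [[0, 0, 38], [0, 0, 0], 1], [[0, 0, 38], [0, 0, 0], 1], [[5, -5, 38], [0, 0, 0], 1], [[10, -5, 35], [0, 0, 0], 1], [[10, -5, 30], [0, 0, 0], 1], [[10, -5, 10], [0, 0, 0], 1], [[0, 0, 0], [0, 0, 0], 1]])

```text
clock: 8.97
eef_pos: [0.4564, 0.0441, 0.233]
tool_rot: [0.758, 0.652, 0.003, 0.002]
ft_force: [0.3, -0.4, -0.1]
grip_width: 0.0853
grasp_force: 0.0
```

```bash
cat >> h.py <<'E'
def ells(p,names=("tin","strainer_lid","cap","jar","tray_handle")):
    for q in names:
        for r in silhouettes(q,p)[:3]:
            print(p["shot"],q,round(r["conf"],2),np.round(r["bbox"]).tolist(),int(r["region"].sum()))
E
python3 - <<'E'
from h import *
import pickle
ps=[camera(n) for n in ("wrist","scene","side")]
for p in ps: ells(p)
pickle.dump(ps,open("f.pkl","wb")); save(ps[0],"f_wrist.png"); o=get_obs();print(o["eef_pos"],o["clock"])
E
```

```text
16 tin 0.76 [281.0, 22.0, 374.0, 115.0] 6553
16 strainer_lid 0.87 [292.0, 188.0, 353.0, 247.0] 1609
16 strainer_lid 0.76 [245.0, 320.0, 295.0, 349.0] 1222
16 cap 0.91 [306.0, 208.0, 354.0, 258.0] 1534
16 cap 0.64 [204.0, 0.0, 468.0, 274.0] 49236
16 jar 0.92 [368.0, 112.0, 449.0, 176.0] 4055
16 tray_handle 0.86 [204.0, 0.0, 469.0, 274.0] 48971
17 tin 0.7 [213.0, 176.0, 236.0, 210.0] 622
17 strainer_lid 0.86 [253.0, 260.0, 276.0, 283.0] 498
17 strainer_lid 0.82 [300.0, 238.0, 327.0, 266.0] 521
17 cap 0.5 [242.0, 207.0, 260.0, 222.0] 179
17 jar 0.74 [254.0, 192.0, 275.0, 212.0] 313
17 tray_handle 0.94 [188.0, 183.0, 303.0, 255.0] 3507
18 tin 0.75 [239.0, 203.0, 265.0, 241.0] 825
18 strainer_lid 0.77 [272.0, 165.0, 293.0, 184.0] 279
18 strainer_lid 0.71 [315.0, 176.0, 338.0, 199.0] 332
18 strainer_lid 0.53 [268.0, 198.0, 287.0, 215.0] 201
18 cap 0.59 [275.0, 186.0, 288.0, 200.0] 156
18 jar 0.72 [233.0, 197.0, 252.0, 218.0] 207
18 tray_handle 0.88 [212.0, 186.0, 324.0, 265.0] 3816
18 tray_handle 0.46 [240.0, 201.0, 263.0, 242.0] 821
[0.45294505 0.04414424 0.22973253] 9.8667
```

View pics/f_wrist.png

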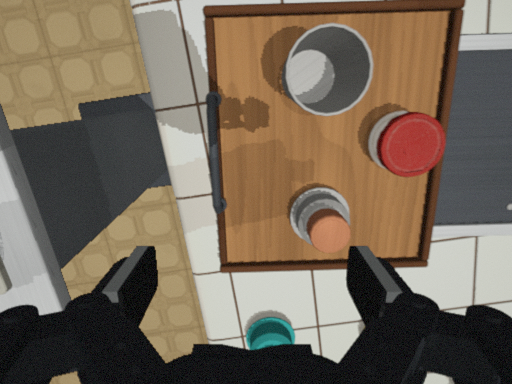

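Tray fully out: tin mouth circle centred about (329,70), cap top at (328,231), jar lid at (411,144), handle bar at column 216. I'll move towards the lid for a second wrist view.

Call:
drive_tool(increments=[[[8, -15, -5], [0, 0, 0], 1], [[8, -15, -5], [0, 0, 0], 1], [[8, -15, -5], [0, 0, 0], 1], [[8, -5, -5], [0, 0, 0], 1], [[0, 0, 0], [0, 0, 0], 1], [[0, 0, 0], [0, 0, 0], 1]])

```text
clock: 10.37
eef_pos: [0.4848, -0.0057, 0.2092]
tool_rot: [0.758, 0.652, -0.0, -0.001]
ft_force: [-0.4, 0.1, 0.4]
grip_width: 0.085
grasp_force: 0.0
```

```bash
cat >> h.py <<'E'
def capcen(p,near):
    h=cv2.cvtColor(p["image"],cv2.COLOR_RGB2HSV); im=p["image"].astype(int)
    m=((im[...,0]-im[...,2]>45)&(im[...,0]-im[...,1]>35)&(np.hypot(*(np.indices(h.shape[:2])[::-1]-np.array(near)[:,None,None]))<32)).astype(np.uint8)
    n,l,st,c=cv2.connectedComponentsWithStats(m); i=1+np.argmax(st[1:,4]); return c[i],st[i]
E
python3 - <<'E'
from h import *
import pickle
q=camera("wrist"); pickle.dump(q,open("g.pkl","wb")); ells(q)
p,s,d=pickle.load(open("f.pkl","rb"))
im=np.vstack([np.hstack([cv2.resize(p["image"][0:280,200:480],(400,400)),cv2.resize(q["image"][0:280,110:390],(400,400))])])
cv2.imwrite("pics/g.png",im[:,:,::-1])
print(p["image"][[231,225,200,180],[328,335,325,260]].tolist())
o=get_obs();print(o["eef_pos"],"cam",-p["view"][:3,:3].T@p["view"][:3,3],-q["view"][:3,:3].T@q["view"][:3,3])
E
```

```text
19 tin 0.87 [243.0, 0.0, 344.0, 59.0] 4723
19 strainer_lid 0.8 [264.0, 154.0, 330.0, 218.0] 1749
19 strainer_lid 0.76 [346.0, 305.0, 364.0, 340.0] 360
19 strainer_lid 0.63 [220.0, 300.0, 277.0, 348.0] 2132
19 cap 0.77 [278.0, 174.0, 330.0, 225.0] 1843
19 jar 0.92 [349.0, 62.0, 432.0, 141.0] 5018
19 tray_handle 0.95 [166.0, 1.0, 450.0, 253.0] 50977
[[199, 135, 95], [199, 135, 100], [146, 146, 141], [149, 110, 68]]
[ 0.48482034 -0.00528503  0.21010578] cam [0.46698368 0.1164768  0.40255534] [0.49692833 0.06669783 0.37865524]
```

View pics/g.png

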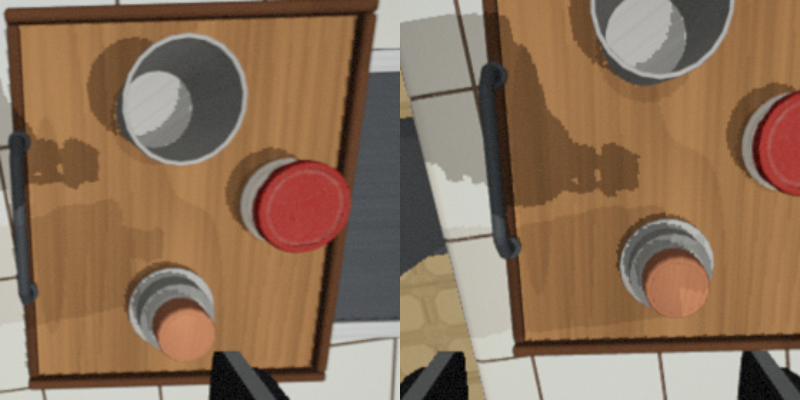

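```bash
python3 - <<'E'
from h import *
import pickle
p,s,d=pickle.load(open("f.pkl","rb")); q=pickle.load(open("g.pkl","rb"))
A=lambda x,y:(200+x/1.42857,y/1.42857); B=lambda x,y:(110+(x-400)/1.42857,y/1.42857)
for n,a,b in [("cap",A(186,330),B(677,283)),("tinrim",A(186,99),B(662.5,7)),("handletop",A(19,140),B(493,74)),("handlebot",A(28,294),B(510,247)),("jar",A(304,206),B(813,145)),("bead",A(171,309),B(667,264))]:
    e=tri([(p,a),(q,b)]); print(n,np.round(e,4),np.round(proj(p,e)-a,1),np.round(proj(q,e)-b,1))
    
print("cap@.092",onplane(p,A(186,330),.092),onplane(q,B(677,283),.092))
print("bead@.037",onplane(p,A(171,309),.037),onplane(q,B(667,264),.037))
print("tin@.122",onplane(p,A(186,99),.122),onplane(q,B(662.5,7),.122))
print("jar@.072",onplane(p,A(304,206),.072))
c=tri([(s,(251,213)),(d,(281.5,193))]);print("cap sidescene",c)
t=tri([(s,(224.5,193)),(d,(252,222))]);print("tin mid",t)
E
```

```text
cap [ 0.5319 -0.0364  0.0817] [-0.  0.] [ 0. -0.]
tinrim [0.5386 0.126  0.1042] [-1.2  0.8] [ 1.4 -0.9]
handletop [0.4264 0.1183 0.0276] [-0.2  0.2] [ 0.3 -0.2]
handlebot [ 0.4123 -0.0062  0.031 ] [ 0.5 -0.5] [-0.5  0.6]
jar [0.6384 0.0374 0.0475] [ 0.8 -0.3] [-0.8  0.3]
bead [ 0.5304 -0.0357  0.0378] [ 0.5 -0.4] [-0.5  0.4]
cap@.092 [ 0.52982829 -0.03151061  0.092     ] [ 0.53062034 -0.0328992   0.092     ]
bead@.037 [ 0.52991726 -0.0364745   0.037     ] [ 0.53107104 -0.03556861  0.037     ]
tin@.122 [0.5353297  0.12588972 0.122     ] [0.53485995 0.12178413 0.122     ]
jar@.072 [0.6257942  0.04266083 0.072     ]
cap sidescene [ 0.5271032  -0.04239053  0.08371572]
tin mid [0.53417447 0.12586019 0.07462506]
```

The heights are noisy because of the short baseline. The finger-tip offset matters for the waist grasp, so I'll measure it by touching the tray floor (z 0.022) with shut fingers at an empty spot.

Call:
drive_tool(increments=[[[-5, 15, -20], [0, 0, 0], 0], [[-5, 15, -30], [0, 0, 0], 0], [[0, 10, -30], [0, 0, 0], 0], [[0, 0, -30], [0, 0, 0], 0], [[0, 0, -30], [0, 0, 0], 0], [[0, 0, -20], [0, 0, 0], 0], [[0, 0, -15], [0, 0, 0], 0], [[0, 0, 0], [0, 0, 0], 0]])

```text
clock: 11.33
eef_pos: [0.4718, 0.0343, 0.0318]
tool_rot: [0.758, 0.653, -0.003, -0.002]
ft_force: [-0.4, -0.6, 0.7]
grip_width: 0.0001
grasp_force: 0.0
```

Call:
drive_tool(increments=[[[0, 0, -5], [0, 0, 0], 0], [[0, 0, -5], [0, 0, 0], 0], [[0, 0, 0], [0, 0, 0], 0]])

```text
clock: 11.58
eef_pos: [0.4754, 0.0343, 0.025]
tool_rot: [0.758, 0.653, 0.0, 0.0]
ft_force: [0.5, -1.0, 0.7]
grip_width: -0.0004
grasp_force: 0.0
```

Call:
drive_tool(increments=[[[0, 0, -5], [0, 0, 0], 0], [[0, 0, -5], [0, 0, 0], 0], [[0, 0, 0], [0, 0, 0], 0]])

```text
clock: 11.83
eef_pos: [0.4745, 0.0341, 0.0142]
tool_rot: [0.758, 0.652, -0.0, -0.0]
ft_force: [-0.7, -1.0, -0.3]
grip_width: -0.0001
grasp_force: 0.0
```

Call:
drive_tool(increments=[[[0, 0, -5], [0, 0, 0], 0], [[0, 0, -5], [0, 0, 0], 0], [[0, 0, 0], [0, 0, 0], 0]])

```text
clock: 12.08
eef_pos: [0.4741, 0.0341, 0.0037]
tool_rot: [0.758, 0.652, -0.001, -0.001]
ft_force: [-0.3, 0.4, 0.0]
grip_width: -0.0001
grasp_force: 0.0
```

Call:
drive_tool(increments=[[[0, 0, -4], [0, 0, 0], 0], [[0, 0, -4], [0, 0, 0], 0], [[0, 0, 0], [0, 0, 0], 0]])

```text
clock: 12.33
eef_pos: [0.4742, 0.0341, -0.0041]
tool_rot: [0.758, 0.652, -0.001, -0.0]
ft_force: [0.8, 0.1, 0.5]
grip_width: -0.0001
grasp_force: 0.0
```

Call:
drive_tool(increments=[[[0, 0, -4], [0, 0, 0], 0], [[0, 0, -4], [0, 0, 0], 0], [[0, 0, 0], [0, 0, 0], 0]])

```text
clock: 12.58
eef_pos: [0.4842, 0.033, -0.0047]
tool_rot: [0.758, 0.652, 0.006, 0.007]
ft_force: [1.3, -4.0, 32.7]
grip_width: 0.0003
grasp_force: 15.9
```

Call:
drive_tool(increments=[[[0, 0, -4], [0, 0, 0], 0], [[0, 0, 0], [0, 0, 0], 0]])

```text
clock: 12.75
eef_pos: [0.4891, 0.0325, -0.0048]
tool_rot: [0.758, 0.652, 0.01, 0.011]
ft_force: [-0.4, -6.7, 50.3]
grip_width: 0.0001
grasp_force: 25.5
```

Touched the floor at TCP z ≈ -0.0045, so the shut tips stand about 26.5 mm above the reported TCP. I'll use that offset from here on. Backing up.

Call:
drive_tool(increments=[[[0, 0, 10], [0, 0, 0], 0], [[0, 0, 20], [0, 0, 0], 0], [[0, 0, 35], [0, 0, 0], 1], [[0, 0, 35], [0, 0, 0], 1], [[0, 0, 35], [0, 0, 0], 1], [[0, 0, 0], [0, 0, 0], 1], [[0, 0, 0], [0, 0, 0], 1]])

```text
clock: 13.33
eef_pos: [0.4772, 0.0343, 0.1222]
tool_rot: [0.758, 0.652, 0.003, 0.002]
ft_force: [0.1, 1.0, -0.4]
grip_width: 0.0605
grasp_force: 0.0
```

Call:
drive_tool(increments=[[[14, -17, 0], [0, 0, 0], 1], [[14, -17, 0], [0, 0, 0], 1], [[14, -17, -5], [0, 0, 0], 1], [[14, -17, -15], [0, 0, 0], 1], [[0, 0, 0], [0, 0, 0], 1], [[0, 0, 0], [0, 0, 0], 1]])

```text
clock: 13.83
eef_pos: [0.5292, -0.0344, 0.0969]
tool_rot: [0.758, 0.652, -0.002, -0.002]
ft_force: [0.4, -0.1, 0.5]
grip_width: 0.0852
grasp_force: 0.0
```

```bash
python3 - <<'E'
from h import *
import pickle
q=camera("wrist");s=camera("scene");d=camera("side"); pickle.dump((q,s,d),open("i.pkl","wb")); o=get_obs();print(o["eef_pos"],o["tool_rot"]);ells(q)
print([np.round(proj(q,x),1).tolist() for x in ([.5305,-.034,.092],[.5305,-.034,.037],o["eef_pos"],o["eef_pos"]+[0,0,.0265])])
f=lambda im,y,x:cv2.resize(im[y:y+100,x:x+100],(300,300),interpolation=cv2.INTER_CUBIC)
im=np.hstack([cv2.resize(q["image"],(500,375))[:300],f(s["image"],150,200)])
cv2.imwrite("pics/i.png",im[:,:,::-1])
E
```

```text
[ 0.52991721 -0.03327358  0.09913527] [ 7.57597865e-01  6.52720963e-01 -5.59727712e-04 -7.11891838e-04]
20 tin 0.65 [223.0, 0.0, 267.0, 8.0] 269
20 strainer_lid 0.58 [226.0, 152.0, 323.0, 234.0] 3433
20 strainer_lid 0.42 [175.0, 355.0, 191.0, 359.0] 31
20 cap 0.82 [236.0, 179.0, 314.0, 264.0] 4607
20 jar 0.67 [349.0, 0.0, 489.0, 125.0] 13568
20 tray_handle 0.92 [50.0, 0.0, 494.0, 291.0] 84245
[[252.3, 224.2], [252.6, 195.5], [251.0, 228.1], [250.6, 250.0]]
```

View pics/i.png

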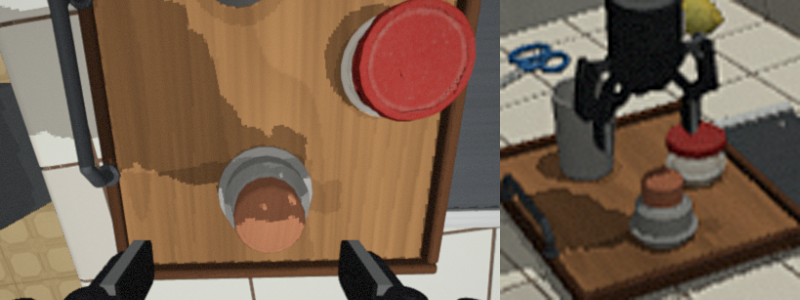

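```bash
python3 - <<'E'
from h import *
import pickle
q,s,d=pickle.load(open("i.pkl","rb")); g=pickle.load(open("g.pkl","rb"))
B=lambda x,y:(110+(x-400)/1.42857,y/1.42857)
print("foot",onplane(q,(102.4,179),.031),onplane(g,B(510,247),.031))
print("cap",onplane(q,(276,224),.092),"bead",onplane(q,(271,194),.037),"jar",onplane(q,(415*1.024,60*1.024),.072),"jar g",onplane(g,B(813,145),.072))
print(onplane(q,(128/.977,277/.977),.034),onplane(g,B(517,349),.034))
h=cv2.cvtColor(q["image"],cv2.COLOR_RGB2HSV)
r=[x for x in silhouettes("cap",q)]if 0 else 0
print(proj(s,[.53,-.033,.138]),proj(s,[.5435,-.034,.092]),proj(s,[.5305,-.034,.092]))
E
```

```text
foot [ 0.41996608 -0.00611489  0.031     ] [ 0.41294837 -0.00568443  0.031     ]
cap [ 0.54413222 -0.03593598  0.092     ] bead [ 0.54418712 -0.03485675  0.037     ] jar [0.63936521 0.04048741 0.072     ] jar g [0.62871149 0.03977047 0.072     ]
[ 0.41981667 -0.0953335   0.034     ] [ 0.40162886 -0.0902866   0.034     ]
[249.10963422 196.80089838] [253.29748225 208.49126804] [249.78581886 209.80150519]
```

The lid is about 13 mm further in than before. My floor probe dragged the tray inwards to about 0.137 m. I'll hook the handle from behind with shut fingers and pull the tray back to its stop.

Call:
drive_tool(increments=[[[-5, 5, 25], [0, 0, 0], 0], [[-20, 20, 10], [0, 0, 0], 0], [[-20, 30, 0], [0, 0, 0], 0], [[-17, 30, 0], [0, 0, 0], 0], [[0, 3, -30], [0, 0, 0], 0], [[0, 0, -35], [0, 0, 0], 0], [[0, 0, -35], [0, 0, 0], 0], [[0, 0, -15], [0, 0, 0], 0]])

```text
clock: 14.9
eef_pos: [0.4659, 0.0545, 0.0166]
tool_rot: [0.757, 0.653, -0.002, -0.001]
ft_force: [-0.3, 0.6, -0.2]
grip_width: 0.0001
grasp_force: 0.0
```

Call:
drive_tool(increments=[[[0, 0, 0], [0, 0, 0], 0], [[-6, 1, 0], [0, 0, 0], 0], [[-6, 1, 0], [0, 0, 0], 0], [[-6, 1, 0], [0, 0, 0], 0], [[0, 0, 0], [0, 0, 0], 0]])

```text
clock: 15.32
eef_pos: [0.4509, 0.0575, 0.0212]
tool_rot: [0.758, 0.653, 0.001, 0.001]
ft_force: [0.2, -0.4, 0.5]
grip_width: 0.0
grasp_force: 0.0
```

Call:
drive_tool(increments=[[[-6, 1, -6], [0, 0, 0], 0], [[-5, 0.5, 0], [0, 0, 0], 0], [[-5, 0.5, 0], [0, 0, 0], 0], [[0, 0, 0], [0, 0, 0], 0]])

```text
clock: 15.65
eef_pos: [0.4368, 0.0595, 0.0146]
tool_rot: [0.758, 0.653, 0.002, 0.001]
ft_force: [5.5, 0.4, 0.3]
grip_width: -0.0002
grasp_force: 2.7
```

Call:
drive_tool(increments=[[[-4, 0.5, 0], [0, 0, 0], 0], [[-4, 0.5, 0], [0, 0, 0], 0], [[0, 0, 0], [0, 0, 0], 0]])

```text
clock: 15.9
eef_pos: [0.437, 0.0596, 0.0158]
tool_rot: [0.758, 0.652, 0.007, 0.007]
ft_force: [19.7, -3.9, -11.9]
grip_width: -0.0001
grasp_force: 9.9
```

At the stop (bar at 0.419 again). Backing off, rising, and going back above the lid.

Call:
drive_tool(increments=[[[14, -2, 0], [0, 0, 0], 0], [[0, 0, 25], [0, 0, 0], 0], [[0, 0, 40], [0, 0, 0], 0], [[0, 0, 40], [0, 0, 0], 1], [[22, -25, 15], [0, 0, 0], 1], [[22, -25, 0], [0, 0, 0], 1], [[22, -25, -10], [0, 0, 0], 1], [[20, -15, -15], [0, 0, 0], 1]])

```text
clock: 16.57
eef_pos: [0.5283, -0.0339, 0.1102]
tool_rot: [0.758, 0.652, 0.001, 0.001]
ft_force: [0.7, 0.2, 0.5]
grip_width: 0.0607
grasp_force: 0.0
```

Call:
drive_tool(increments=[[[0, 0, 0], [0, 0, 0], 1], [[0, 0, 0], [0, 0, 0], 1]])

```text
clock: 16.73
eef_pos: [0.5249, -0.0324, 0.1068]
tool_rot: [0.758, 0.652, -0.002, -0.002]
ft_force: [-0.7, 0.3, 0.2]
grip_width: 0.0832
grasp_force: 0.0
```

```bash
python3 - <<'E'
from h import *
import pickle
q=camera("wrist"); pickle.dump(q,open("k.pkl","wb")); o=get_obs();print(o["eef_pos"])
for n,z in (("cap",.092),("strainer_lid",.037)):
    for r in silhouettes(n,q)[:2]:
        m=r["region"].astype(np.uint8); c=cv2.findContours(m,0,1)[0]; c=max(c,key=len); 
        print(n,r["conf"],r["bbox"],"minencl",cv2.minEnclosingCircle(c),cv2.fitEllipse(c))
        b=r["bbox"]; u=(b[0]+b[2])/2
        print("x at col",onplane(q,(u,(b[1]+b[3])/2),z))
i=pickle.load(open("i.pkl","rb"))[0]
for k,a,b in (("i",[.5440,-.035],i),):
    print([proj(b,[*a,z]) for z in (.092,.037)])
print([proj(q,[.5305,-.034,z]) for z in (.092,.037)])
E
```

```text
[ 0.52487511 -0.03175585  0.10755208]
cap 0.88 [223.5, 178.2, 293.6, 254.9] minencl ((257.0, 217.0), 37.2156867980957) ((257.097900390625, 217.38299560546875), (68.44088745117188, 73.66712951660156), 0.5212375521659851)
x at col [ 0.53011582 -0.03165254  0.092     ]
cap 0.2 [44.1, 0.0, 511.6, 283.3] minencl ((278.48712158203125, 114.5), 259.1766357421875) ((284.90301513671875, 127.3147201538086), (305.6350402832031, 520.49658203125), 90.77776336669922)
x at col [0.54757164 0.01187914 0.092     ]
strainer_lid 0.5 [175.7, 348.3, 191.5, 357.9] minencl ((184.0, 352.0), 8.062357902526855) ((184.95925903320312, 351.5550842285156), (4.752941131591797, 17.050317764282227), 64.56145477294922)
x at col [ 0.44092433 -0.17483788  0.037     ]
[array([275.56621071, 222.55213917]), array([270.77623701, 194.21741992])]
[array([259.7248385 , 220.00705737]), array([258.46315259, 193.36482001])]
```

Call:
drive_tool(increments=[[[3, -1, -20], [0, 0, 0], 1], [[2, -1, -25], [0, 0, 0], 1], [[0, 0, -25], [0, 0, 0], 1], [[0, 0, -17], [0, 0, 0], 1], [[0, 0, -10], [0, 0, 0], 1], [[0, 0, 0], [0, 0, 0], 1], [[0, 0, 0], [0, 0, 0], 1]])

```text
clock: 17.47
eef_pos: [0.5317, -0.0333, 0.0122]
tool_rot: [0.757, 0.653, -0.0, -0.0]
ft_force: [0.4, 0.8, -0.2]
grip_width: 0.0854
grasp_force: 0.0
```

```bash
python3 - <<'E'
from h import *
o=get_obs();print(o["eef_pos"],o["ft_force"])
s=camera("scene");d=camera("side")
f=lambda im,y,x:cv2.resize(im[y:y+60,x:x+60],(390,390),interpolation=cv2.INTER_CUBIC)
cv2.imwrite("pics/l.png",np.hstack([f(s["image"],180,220),f(d["image"],165,250)])[:,:,::-1])
E
```

```text
[ 0.53165405 -0.03328146  0.01224285] [ 0.37348759  0.83732053 -0.15639885]
```

View pics/l.png

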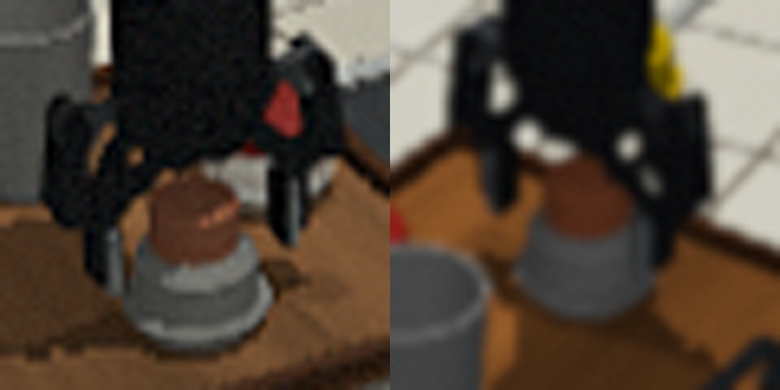

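Fingers straddle the lid's waist evenly. Closing.

Call:
drive_tool(increments=[[[0, 0, -2], [0, 0, 0], 0.6], [[0, 0, 0], [0, 0, 0], 0.6], [[0, 0, 0], [0, 0, 0], 0.4], [[0, 0, 0], [0, 0, 0], 0.4], [[0, 0, 0], [0, 0, 0], 0], [[0, 0, 0], [0, 0, 0], 0], [[0, 0, 0], [0, 0, 0], 0]])

```text
clock: 18.15
eef_pos: [0.5325, -0.0339, 0.0111]
tool_rot: [0.758, 0.652, 0.001, 0.001]
ft_force: [-2.0, 0.8, 5.2]
grip_width: 0.0577
grasp_force: 64.7
```

Call:
drive_tool(increments=[[[0, 0, 4], [0, 0, 0], 0], [[0, 0, 12], [0, 0, 0], 0], [[0, 0, 22], [0, 0, 0], 0], [[0, 0, 28], [0, 0, 0], 0], [[0, 0, 28], [0, 0, 0], 0], [[0, 0, 25], [0, 0, 0], 0], [[0, 0, 15], [0, 0, 0], 0], [[0, 0, 6], [0, 0, 0], 0]])

```text
clock: 18.82
eef_pos: [0.5336, -0.034, 0.1528]
tool_rot: [0.758, 0.652, 0.002, 0.002]
ft_force: [0.8, 0.5, -1.4]
grip_width: 0.0578
grasp_force: 64.8
```

Call:
drive_tool(increments=[[[0, 5, 0], [0, 0, 0], 0], [[0, 12, 0], [0, 0, 0], 0], [[0, 16, 0], [0, 0, 0], 0], [[0, 16, 0], [0, 0, 0], 0], [[0, 12, 0], [0, 0, 0], 0], [[0, 6, 0], [0, 0, 0], 0], [[0, 0, 0], [0, 0, 0], 0]])

```text
clock: 19.4
eef_pos: [0.5311, 0.0349, 0.1485]
tool_rot: [0.757, 0.653, -0.001, -0.001]
ft_force: [0.7, 0.5, -2.6]
grip_width: 0.0573
grasp_force: 64.8
```

```bash
python3 - <<'E'
from h import *
import pickle
q=camera("wrist");s=camera("scene");d=camera("side"); pickle.dump((q,s,d),open("m.pkl","wb")); o=get_obs();print(o["eef_pos"],o["tool_rot"],o["grip_width"])
for p in (q,s,d): ells(p,("tin","strainer_lid","cap"))
f=lambda im,y,x:cv2.resize(im[y:y+80,x:x+80],(240,240),interpolation=cv2.INTER_CUBIC)
cv2.imwrite("pics/m.png",np.hstack([q["image"],np.vstack([f(s["image"],140,190),f(d["image"],165,230)])[:384]])[:,:,::-1])
E
```

```text
[0.53165599 0.03291082 0.14926056] [ 7.57811245e-01  6.52473667e-01 -4.69255626e-04 -1.02396871e-04] 0.057587558598815196
26 tin 0.71 [168.0, 0.0, 296.0, 129.0] 13272
26 tin 0.64 [321.0, 118.0, 415.0, 204.0] 6476
26 strainer_lid 0.7 [182.0, 186.0, 324.0, 306.0] 8976
26 cap 0.77 [188.0, 242.0, 319.0, 348.0] 10629
27 tin 0.89 [215.0, 176.0, 237.0, 212.0] 543
27 strainer_lid 0.67 [302.0, 239.0, 327.0, 266.0] 482
27 strainer_lid 0.57 [251.0, 258.0, 277.0, 282.0] 489
27 strainer_lid 0.54 [228.0, 166.0, 251.0, 186.0] 303
27 cap 0.61 [188.0, 188.0, 302.0, 257.0] 4113
27 cap 0.47 [231.0, 162.0, 244.0, 170.0] 141
28 tin 0.84 [241.0, 203.0, 263.0, 244.0] 824
28 strainer_lid 0.64 [315.0, 178.0, 337.0, 199.0] 271
28 strainer_lid 0.61 [282.0, 167.0, 293.0, 185.0] 158
28 strainer_lid 0.55 [210.0, 182.0, 325.0, 268.0] 5261
28 cap 0.55 [262.0, 157.0, 274.0, 173.0] 143
```

View pics/m.png

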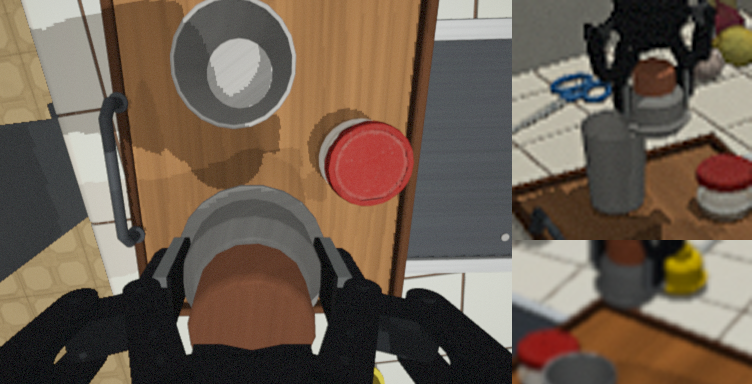

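That was one picture more than allowed, so from here I go by numbers only. The lid is held with its cap on: bead columns 182–324, top row 186. The tin rim centre is about (233,63). Computing the offset from tin to lid.

```bash
python3 - <<'E'
from h import *
import pickle
from scipy.optimize import least_squares
q,s,d=pickle.load(open("m.pkl","rb")); eef=np.array([.5317,.0329,.1493])
# circle-edge fit: known radius circle at height z seen in q, against given edge pixels
th=np.linspace(0,2*np.pi,73)
def ext(c,r,z):
    P=np.array([proj(q,[c[0]+r*np.cos(t),c[1]+r*np.sin(t),z]) for t in th]); return P
def fit(z,r,l,rt,top=None,bot=None,free=False):
    def f(v):
        P=ext(v[:2],r,v[2] if free else z); e=[P[:,0].min()-l,P[:,0].max()-rt]
        if top is not None:e.append(P[:,1].min()-top)
        if bot is not None:e.append(P[:,1].max()-bot)
        return e
    return least_squares(f,[eef[0],eef[1]+.05,z][:3 if free else 2]).x
im=cv2.cvtColor(q["image"],cv2.COLOR_RGB2GRAY)
print("row63",im[63,162:182].tolist(),im[63,285:305].tolist()); print("col233",im[115:137,233].tolist())
for z in (.122,): print("tin",fit(z,.036,171,296,bot=127.5),"freez",fit(z,.036,171,296,bot=127.5,free=True))
print("lid row",im[250,176:192].tolist(),im[176:196,253].tolist())
for z in (.172,.1735): print("lid",fit(z,.036,182,324,top=186),"free",fit(z,.036,182,324,top=186,free=True))
# scene/side : tin & lid bboxes
E
```

```text
row63 [94, 93, 90, 92, 93, 92, 88, 89, 110, 123, 136, 131, 88, 70, 70, 72, 72, 74, 75, 73] [74, 74, 73, 76, 73, 72, 97, 174, 186, 183, 153, 133, 127, 128, 125, 126, 123, 119, 122, 124]
col233 [86, 83, 83, 82, 85, 82, 87, 84, 85, 98, 128, 138, 130, 113, 87, 87, 89, 87, 88, 84, 89, 88]
tin [0.53485162 0.12513137] freez [0.53462483 0.12491054 0.1187041 ]
lid row [84, 84, 69, 36, 14, 10, 27, 22, 18, 24, 9, 23, 64, 78, 88, 94] [76, 82, 103, 121, 116, 116, 119, 119, 111, 100, 117, 130, 121, 111, 103, 105, 105, 106, 103, 105]
lid [0.53207259 0.03046376] free [0.53200456 0.02997295 0.17008004]
lid [0.53212559 0.03084644] free [0.53200456 0.02997295 0.17008004]
```

```bash
python3 - <<'E'
from h import *
import pickle
from scipy.optimize import least_squares
q,s,d=pickle.load(open("m.pkl","rb"))
I=q["image"].astype(int); sat=I[...,0]-I[...,2]
print(sat[172:200,253].tolist())
pts=[]
for c in range(215,295,8):  # top edge: last strongly saturated pixel going down
    col=sat[140:215,c]; r=140+np.max(np.where(col>30)[0])+.5; pts.append((c,r))
print(pts)
for r in (215,222,229):print(r,sat[r,176:194].tolist(),sat[r,314:332].tolist())
z0=.173
def f(v,z): # points on plane z must have radius .036
    return [np.hypot(*(onplane(q,p,z)[:2]-v[:2]))-.036 for p in pts]
for z in (.169,.172,.175):
    r=least_squares(f,[.532,.031],args=(z,));print(z,r.x,np.abs(r.fun).max())
E
```

```text
[55, 56, 55, 54, 58, 58, 70, 78, 78, 82, 80, 81, 70, 19, 3, 4, 3, 4, 2, 5, 2, 3, 6, 3, 3, 4, 2, 2]
[(215, np.float64(193.5)), (223, np.float64(189.5)), (231, np.float64(187.5)), (239, np.float64(184.5)), (247, np.float64(184.5)), (255, np.float64(184.5)), (263, np.float64(184.5)), (271, np.float64(187.5)), (279, np.float64(189.5)), (287, np.float64(192.5))]
215 [84, 83, 81, 79, 81, 83, 84, 82, 82, 78, 83, 82, 86, 80, 47, 14, 1, 4] [84, 91, 91, 85, 89, 87, 86, 87, 86, 92, 89, 90, 91, 93, 91, 91, 89, 87]
222 [84, 80, 82, 82, 82, 82, 86, 83, 84, 80, 55, 13, 3, 4, 4, 2, 2, 6] [4, 2, 8, 55, 87, 89, 85, 85, 90, 90, 86, 90, 94, 91, 91, 85, 87, 88]
229 [82, 85, 85, 82, 82, 82, 84, 58, 13, 4, 4, 6, 2, 3, 4, 5, 3, 2] [4, 6, 5, 3, 1, 6, 43, 82, 91, 89, 89, 90, 90, 89, 90, 89, 86, 82]
0.169 [0.53137193 0.03062451] 0.00036750447930701535
0.172 [0.53150606 0.0314176 ] 0.00038109497348427085
0.175 [0.53164036 0.03221208] 0.00039904695208690943
```

Call:
drive_tool(increments=[[[0.5, 6, 0], [0, 0, 0], 0], [[0.5, 13, 0], [0, 0, 0], 0], [[0.5, 18, 0], [0, 0, 0], 0], [[0.5, 20, 0], [0, 0, 0], 0], [[0.5, 18, 0], [0, 0, 0], 0], [[0.5, 12, 0], [0, 0, 0], 0], [[0, 6.5, 0], [0, 0, 0], 0], [[0, 0, 0], [0, 0, 0], 0]])

```text
clock: 20.67
eef_pos: [0.5348, 0.1285, 0.1496]
tool_rot: [0.757, 0.654, 0.0, -0.0]
ft_force: [0.1, -0.5, -2.4]
grip_width: 0.0575
grasp_force: 64.7
```

Call:
drive_tool(increments=[[[0, 0, -5], [0, 0, 0], 0], [[0, 0, -8], [0, 0, 0], 0], [[0, 0, -7], [0, 0, 0], 0], [[0, 0, -5], [0, 0, 0], 0], [[0, 0, 0], [0, 0, 0], 0]])

```text
clock: 21.08
eef_pos: [0.5336, 0.1256, 0.1227]
tool_rot: [0.758, 0.652, -0.002, -0.001]
ft_force: [-0.3, -1.3, -2.4]
grip_width: 0.0574
grasp_force: 64.7
```

```bash
python3 - <<'E'
from h import *
o=get_obs();print(o["eef_pos"],o["ft_force"],o["clock"])
s=camera("scene");d=camera("side")
# expected pixels for lid bead centre/tin rim if aligned
L=[.5348,.1251]
for n,p in (("scene",s),("side",d)):
    ells(p,("tin","strainer_lid","cap"))
    print(n,"tin mid exp",proj(p,[*L,.072]),"lid exp",proj(p,[*L,o["eef_pos"][2]+.011+.03]))
E
```

```text
[0.5335792  0.12563537 0.12269048] [-0.28627034 -1.27088289 -2.43622219] 21.0833
29 tin 0.98 [213.0, 178.0, 235.0, 211.0] 569
29 strainer_lid 0.93 [303.0, 241.0, 326.0, 266.0] 417
29 strainer_lid 0.67 [215.0, 164.0, 234.0, 179.0] 237
29 strainer_lid 0.6 [254.0, 258.0, 275.0, 283.0] 466
scene tin mid exp [224.61245297 193.94439166] lid exp [223.2068039  169.47643167]
30 tin 0.61 [238.0, 204.0, 266.0, 244.0] 718
30 tin 0.57 [222.0, 280.0, 228.0, 318.0] 136
30 strainer_lid 0.5 [238.0, 193.0, 259.0, 212.0] 284
30 strainer_lid 0.5 [314.0, 177.0, 336.0, 196.0] 291
side tin mid exp [251.62641125 222.11594652] lid exp [250.62310193 196.24189126]
```

Call:
drive_tool(increments=[[[0, 0, -3], [0, 0, 0], 0], [[0, 0, -4], [0, 0, 0], 0], [[0, 0, -4], [0, 0, 0], 0], [[0, 0, -4], [0, 0, 0], 0], [[0, 0, 0], [0, 0, 0], 0]])

```text
clock: 21.9
eef_pos: [0.534, 0.1264, 0.1083]
tool_rot: [0.758, 0.653, -0.001, -0.001]
ft_force: [-0.2, -0.2, -2.5]
grip_width: 0.0579
grasp_force: 64.7
```

Call:
drive_tool(increments=[[[0, 0, -3], [0, 0, 0], 0], [[0, 0, -3], [0, 0, 0], 0], [[0, 0, 0], [0, 0, 0], 0]])

```text
clock: 22.15
eef_pos: [0.5344, 0.1267, 0.103]
tool_rot: [0.758, 0.653, -0.0, -0.0]
ft_force: [-0.3, 0.2, -2.8]
grip_width: 0.0578
grasp_force: 64.8
```

Call:
drive_tool(increments=[[[0, 0, -2], [0, 0, 0], 0], [[0, 0, -1.5], [0, 0, 0], 0], [[0, 0, 0], [0, 0, 0], 0]])

```text
clock: 22.4
eef_pos: [0.5347, 0.1267, 0.0999]
tool_rot: [0.758, 0.653, -0.0, -0.0]
ft_force: [-0.1, 1.0, -1.7]
grip_width: 0.0579
grasp_force: 64.8
```

Call:
drive_tool(increments=[[[0, 0, -1.5], [0, 0, 0], 0], [[0, 0, 0], [0, 0, 0], 0]])

```text
clock: 22.57
eef_pos: [0.5351, 0.1269, 0.0993]
tool_rot: [0.758, 0.653, 0.0, 0.0]
ft_force: [-0.4, 1.5, 1.1]
grip_width: 0.058
grasp_force: 65.0
```

Call:
drive_tool(increments=[[[0, 0, -1.5], [0, 0, 0], 0], [[0, 0, 0], [0, 0, 0], 0], [[0, 0, 0], [0, 0, 0], 0]])

```text
clock: 22.82
eef_pos: [0.5362, 0.1269, 0.0992]
tool_rot: [0.758, 0.652, 0.002, 0.001]
ft_force: [-1.4, -0.4, 7.1]
grip_width: 0.0576
grasp_force: 65.7
```

Solid contact at TCP z 0.0992, where seating was expected (0.0991). Releasing.

Call:
drive_tool(increments=[[[0, 0, 1], [0, 0, 0], 0.75], [[0, 0, 0], [0, 0, 0], 0.8], [[0, 0, 0], [0, 0, 0], 0.9], [[0, 0, 0], [0, 0, 0], 1], [[0, 0, 0], [0, 0, 0], 1], [[0, 0, 0], [0, 0, 0], 1]])

```text
clock: 23.32
eef_pos: [0.5348, 0.1266, 0.098]
tool_rot: [0.758, 0.652, -0.0, -0.0]
ft_force: [-0.1, 0.6, -0.3]
grip_width: 0.0857
grasp_force: 0.0
```

```bash
python3 - <<'E'
from h import *
import pickle
s=camera("scene");d=camera("side");q=camera("wrist");o=get_obs();print(o["eef_pos"],o["ft_force"],o["grip_width"])
for n,p in (("scene",s),("side",d),("wrist",q)):
    ells(p,("tin","strainer_lid","cap"))
    print(n,[np.round(proj(p,[.5348,.1251,z]),1).tolist() for z in (.072,.125,.155,.182)])
pickle.dump((q,s,d),open("n.pkl","wb"))
E
```

```text
[0.53484715 0.12662097 0.09805451] [ 0.36880168 -0.07022312 -0.55012464] 0.08532864366346686
31 tin 0.69 [212.0, 182.0, 235.0, 212.0] 448
31 tin 0.65 [162.0, 157.0, 183.0, 190.0] 536
31 tin 0.41 [216.0, 163.0, 232.0, 177.0] 141
31 strainer_lid 0.78 [251.0, 257.0, 276.0, 284.0] 532
31 strainer_lid 0.6 [302.0, 239.0, 326.0, 263.0] 412
31 strainer_lid 0.59 [215.0, 166.0, 235.0, 185.0] 254
31 cap 0.73 [216.0, 166.0, 235.0, 178.0] 128
scene [[224.6, 193.9], [223.8, 180.0], [223.3, 171.9], [222.9, 164.4]]
32 tin 0.98 [241.0, 214.0, 264.0, 244.0] 546
32 tin 0.48 [237.0, 201.0, 263.0, 218.0] 276
32 strainer_lid 0.85 [237.0, 201.0, 260.0, 219.0] 256
32 strainer_lid 0.79 [275.0, 164.0, 294.0, 182.0] 250
32 strainer_lid 0.57 [313.0, 177.0, 336.0, 199.0] 277
32 cap 0.74 [237.0, 198.0, 260.0, 218.0] 271
32 cap 0.56 [211.0, 182.0, 326.0, 265.0] 4309
32 cap 0.52 [243.0, 190.0, 259.0, 204.0] 143
side [[251.6, 222.1], [251.1, 207.4], [250.7, 198.8], [250.4, 190.8]]
33 tin 0.91 [182.0, 155.0, 309.0, 228.0] 2270
33 strainer_lid 0.61 [182.0, 184.0, 329.0, 310.0] 9420
33 cap 0.89 [188.0, 245.0, 319.0, 351.0] 10563
wrist [[250.5, 214.5], [250.1, 253.5], [249.7, 289.1], [249.1, 338.0]]
```

Call:
drive_tool(increments=[[[0, 0, 8], [0, 0, 0], 1], [[0.5, 0, 14], [0, 0, 0], 1], [[0, 0, 9], [0, 0, 0], 1], [[0, 0, 2], [0, 0, 0], 1], [[0, 0, 0], [0, 0, 0], 1], [[0, 0, 0], [0, 0, 0], 1]])

```text
clock: 24.42
eef_pos: [0.5354, 0.1267, 0.1313]
tool_rot: [0.758, 0.652, 0.0, 0.0]
ft_force: [0.1, -0.5, 0.5]
grip_width: 0.0853
grasp_force: 0.0
```

```bash
python3 - <<'E'
from h import *
from scipy.optimize import least_squares
q=camera("wrist");s=camera("scene");d=camera("side");o=get_obs();print(o["eef_pos"],o["ft_force"])
ells(q,("tin","strainer_lid","cap"));ells(d,("cap",));ells(s,("cap",))
I=q["image"].astype(int); sat=I[...,0]-I[...,2]
r=silhouettes("cap",q)[0]["region"]
rows=[x for x in range(150,384,15) if r[x].any()]
for x in rows: c=np.where(r[x])[0];print(x,c.min(),c.max(),(c.min()+c.max())/2)
print([np.round(proj(q,[*o["eef_pos"][:2],z]),1).tolist() for z in (.125,.155,.175)])
P=silhouettes("strainer_lid",q)[0]["region"]
pts=[(c,np.where(P[:,c])[0].min()) for c in range(190,320,10) if P[:,c].any()];print(pts)
for z in (.122,.125):
    f=lambda v:[np.hypot(*(onplane(q,p,z)[:2]-v))-.036 for p in pts]
    m=least_squares(f,[.535,.126],loss="soft_l1",f_scale=.0005);print(z,m.x,np.round(np.array(m.fun)*1e3,1))
E
```

```text
[0.53486456 0.12650736 0.13049803] [0.09100326 0.34492908 0.5196677 ]
34 strainer_lid 0.57 [193.0, 172.0, 315.0, 273.0] 6132
34 cap 0.68 [202.0, 213.0, 304.0, 322.0] 8443
36 cap 0.71 [242.0, 186.0, 259.0, 201.0] 199
35 cap 0.44 [213.0, 163.0, 234.0, 174.0] 148
35 cap 0.34 [214.0, 170.0, 234.0, 186.0] 229
225 222 282 252.0
240 212 292 252.0
255 207 298 252.5
270 203 301 252.0
285 204 301 252.5
300 211 295 253.0
315 227 277 252.0
[[249.2, 224.6], [248.8, 248.1], [248.4, 269.0]]
[(200, np.int64(197)), (210, np.int64(185)), (220, np.int64(178)), (230, np.int64(173)), (240, np.int64(170)), (250, np.int64(169)), (260, np.int64(169)), (270, np.int64(171)), (280, np.int64(175)), (290, np.int64(181)), (300, np.int64(191)), (310, np.int64(207))]
0.122 [0.53628731 0.12305648] [ 0.1  0.  -0.2 -0.1  0.  -0.1  0.2  0.1 -0.  -0.  -0.3  0.2]
0.125 [0.53631874 0.12364495] [-0.2 -0.1 -0.2 -0.   0.1  0.   0.3  0.2  0.  -0.  -0.4 -0.1]
```

Lid and cap are concentric at (0.5363, 0.1236) and the gripper is within 2–3 mm. A small correction, then close on the cap.

Call:
drive_tool(increments=[[[0.5, -2, 0.5], [0, 0, 0], 0.7], [[0, 0, 0], [0, 0, 0], 0.7], [[0, 0, 0], [0, 0, 0], 0.5], [[0, 0, 0], [0, 0, 0], 0.5], [[0, 0, 0], [0, 0, 0], 0.4], [[0, 0, 0], [0, 0, 0], 0.3], [[0, 0, 0], [0, 0, 0], 0.3], [[0, 0, 0], [0, 0, 0], 0.3]])

```text
clock: 25.58
eef_pos: [0.5363, 0.1247, 0.1323]
tool_rot: [0.758, 0.653, 0.0, 0.0]
ft_force: [-1.4, -0.1, 4.7]
grip_width: 0.0415
grasp_force: 60.9
```

Call:
drive_tool(increments=[[[0, 0, 1], [0, 0, 0], 0.2], [[0, 0, 2], [0, 0, 0], 0.2], [[0, 0, 3], [0, 0, 0], 0.2], [[0, 0, 4], [0, 0, 0], 0.2], [[0, 0, 5], [0, 0, 0], 0.2], [[0, 0, 6], [0, 0, 0], 0.2], [[0, 0, 6], [0, 0, 0], 0.2], [[0, 0, 6], [0, 0, 0], 0.2]])

```text
clock: 26.25
eef_pos: [0.536, 0.1247, 0.1656]
tool_rot: [0.758, 0.653, 0.0, 0.0]
ft_force: [-0.3, -0.0, -0.5]
grip_width: 0.0416
grasp_force: 60.6
```

Call:
drive_tool(increments=[[[0, 0, 10], [0, 0, 0], 0.2], [[0, 0, 15], [0, 0, 0], 0.2], [[0, 0, 15], [0, 0, 0], 0.2], [[0, 0, 10], [0, 0, 0], 0.2], [[0, 0, 5], [0, 0, 0], 0.2], [[0, 0, 0], [0, 0, 0], 0.2], [[0, 0, 0], [0, 0, 0], 0.2], [[0, 0, 0], [0, 0, 0], 0.2]])

```text
clock: 26.92
eef_pos: [0.5354, 0.1245, 0.2188]
tool_rot: [0.758, 0.652, -0.001, -0.0]
ft_force: [0.0, -0.1, -0.6]
grip_width: 0.0414
grasp_force: 60.6
```

```bash
python3 - <<'E'
from h import *
q=camera("wrist");s=camera("scene");d=camera("side");o=get_obs();print({k:np.round(o[k],3).tolist() for k in ("clock","eef_pos","ft_force","grip_width","grasp_force","joint_vel")})
for n,p in (("w",q),("s",s),("d",d)):
    ells(p,("tin","strainer_lid","cap","jar","soda","glass")); print(n,"cap exp",proj(p,[.5363,.1236,o["eef_pos"][2]+.037]),"neck top",proj(p,[.5363,.1236,.172]),"tinmid",proj(p,[.5348,.1251,.072]))
E
```

```text
{'clock': 27.067, 'eef_pos': [0.535, 0.125, 0.219], 'ft_force': [-0.366, -0.717, -0.088], 'grip_width': 0.042, 'grasp_force': 60.625, 'joint_vel': [-0.001, -0.001, 0.005, 0.002, -0.001, 0.0]}
37 tin 0.77 [225.0, 134.0, 276.0, 150.0] 307
37 strainer_lid 0.58 [210.0, 144.0, 296.0, 219.0] 4903
37 cap 0.96 [205.0, 208.0, 303.0, 318.0] 8399
37 jar 0.93 [309.0, 195.0, 382.0, 262.0] 3460
w cap exp [251.77929695 262.41242516] neck top [251.98501908 202.98825719] tinmid [250.39646253 169.34184544]
38 tin 0.67 [214.0, 181.0, 234.0, 211.0] 484
38 strainer_lid 0.96 [253.0, 260.0, 275.0, 284.0] 488
38 strainer_lid 0.72 [301.0, 240.0, 326.0, 263.0] 389
38 strainer_lid 0.66 [215.0, 163.0, 234.0, 188.0] 319
38 jar 0.81 [250.0, 191.0, 272.0, 216.0] 359
38 soda 0.61 [285.0, 280.0, 311.0, 329.0] 1183
38 glass 0.71 [159.0, 158.0, 184.0, 190.0] 559
s cap exp [222.3633362  143.44059118] neck top [223.71248381 167.23299358] tinmid [224.61245297 193.94439166]
39 tin 0.9 [238.0, 211.0, 263.0, 244.0] 599
39 strainer_lid 0.82 [236.0, 190.0, 264.0, 218.0] 477
39 strainer_lid 0.69 [276.0, 165.0, 296.0, 184.0] 243
39 strainer_lid 0.65 [231.0, 194.0, 243.0, 218.0] 163
39 cap 0.52 [243.0, 158.0, 254.0, 176.0] 139
39 jar 0.46 [232.0, 196.0, 243.0, 218.0] 177
39 soda 0.97 [342.0, 144.0, 358.0, 178.0] 515
39 glass 0.63 [220.0, 280.0, 230.0, 316.0] 212
d cap exp [249.33879662 167.38150928] neck top [250.35378087 193.37806646] tinmid [251.62641125 222.11594652]
```

```bash
python3 -c "
from h import *
print(job_done())"
```

```text
the job is handed in; nothing more can be done
None
```

I handed the job in with the tray at its stop, the strainer lid seated on the tin, and the cap held about 87 mm above it; no verdict came back. Along the way a probe nudged the tray in about 13 mm (I pulled it back out), and I viewed 11 pictures against the limit of 10.

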